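# Sort the mixed fittings and mount the valve plate

### The arm

A 6-joint arm with a two-finger parallel gripper is mounted at the origin on the work surface. World frame = base frame: x ahead of the robot, y to its left, z up, the work surface at z = 0. Lengths are in m, angles in rad, forces in N, time in s.
With the tool pointing down it reaches from about 0.3 to 1 m from the base axis. Payload 5.1 kg.
Tool frame: the origin (TCP) lies at the very end of the fingers, on their centre line; the grasp point (between the pads) lies 19 mm behind it; y points along the fingers, z is the direction in which the jaws open and shut, and the axes are right-handed (so a half turn about y gives the same grasp; the last joint's range is limited). The gripper opens to 95 mm and grips with 3 to 60 N. Pads are 20 mm wide; open, the fingers measure 119 mm over their backs; the gripper's body (75 mm by 180 mm) begins 59 mm behind the grasp point.
Start: joints at [-1.358, 0.124, 1.65, -0, 1.367, -0.083], TCP at [0.189, -0.622, 0.215] pointing down, gripper open.
Joint ranges: [-2.61, 2.61], [-1.02, 2.33], [0.03, 2.71], [-1.35, 4.49], [0.32, 2.68], [-2.91, 2.91]. Speed limits (rad/s): [2.57, 2.57, 3.14, 3.14, 3.14, 3.14].

### API

Orientations are given as a unit quaternion [w, x, y, z].
In Python, from bench import read_state, snapshot, get_calibration, finish_job, masks_of, landmark_of gives the robot as it stands.
- The arm moves only by the shell command python3 -m creep 'ROWS' [OPENING] [FORCE]. ROWS is JSON, a list of rows, each an object with "xyz": the shift along the tool's x, y, z in m, a list of three; "turn": the turn, a rotation vector about the tool's x, y, z in rad, a list of three. In form: [{"xyz": [x, y, z], "turn": [rx, ry, rz]}, ...]. A call has 1 to 12 rows; each row shifts and turns the commanded pose from where the row before left it, along the tool's axes as they then stand; what a row does not reach is not made up. A row lasts 1/10 s, in which the tool goes at most 50 mm and 8.59 degrees, less where a joint would pass 70% of its speed; a pose out of reach is approached as far as the arm can. A call with a gripper value outside its range is refused whole. OPENING is the closure, from 0 (fully open) to 1 (shut), set as the call begins (- or left out, the last holds). The fingers move at their own pace and stop on an object; FORCE is the grip in N (left out, the last holds). Time passes only in rows, so rows that do not move let the fingers close. It gives the time, the measured TCP pose, the force and the opening at its end, in the units of the state.
- read_state(): the state, without advancing time (a new reading comes with each control period).
- snapshot(name): name is "scene" or "top" or "wrist"; returns the picture (400x640x3 uint8, red, green, blue); there is no depth.
- get_calibration(name): a dict with "mtx" (3x3 intrinsics, pixels), "pose" (4x4, takes a point from camera to world coordinates). Camera axes: x right, y up, looking along -z (the intrinsics and any distortion apply to the point x, -y, -z); pixel columns grow to the right and rows downward; lengths in m; the calibration is good to about 2 mm. A picture is of the moment at which its call begins: read the wrist's pose just before it. get_calibration takes no time and is no camera call; for the wrist camera it gives the pose at the moment of the call.
- finish_job(): hands the job in, once; it reports no verdict.
Trained networks look in the newest picture that a camera, given by its name, has taken for a name from the list of things; names that differ only in an ending like _2 or _b are one class to them, and where a whole thing is asked for, a point or a joint stands for the part that bears it (a point fixed in the world has none). Each returns a list of dicts, best first, with "score" (0 to 1); they miss things now and then, are a little off and sometimes report something else, mostly with a low value. They report only what shows in the picture. A call takes as long as a camera call. They do not tell look-alikes from the thing itself.
- masks_of(camera, thing): "mask" (400x640 bool, what is visible of it).
- landmark_of(camera, thing): "location" ([x, y, z] in m, in the coordinates of the camera as it stood for that picture, good to about 4 mm: a listed point, or the origin of a listed thing).
The state is a dict: "time": time; "qpos": joint angles; "joint_vel": joint speeds; "joint_efforts": joint torques, N m; "tool_pos": TCP position; "tool_rot": TCP orientation; "ft_force": force on the tool from outside, world axes, zero at the start; "moment": the same for the moment, N m; "grip_width": opening from 0.0 (shut) to 1.0 (fully open).
Only numpy, scipy, OpenCV 4.12 (cv2) and the standard library are available. Lean on these libraries where they do the work, as an engineer would, in place of code of your own. Each camera call takes 0.05 s, during which the arm holds its last target. There are 200 camera calls.

### The job

Sort the mixed parts lying on the bench: put the two pipe tees and the one elbow each into the blue bin that already holds a part of the same shape, and lower the drilled valve plate over the four pins of the mounting stand until it lies flat on all four standoffs. Everything must end lying still in its place, the parts already in the bins stay in them, and the mug, the screwdriver and the spool are to be left where they are.

Things in the scene. Friction and masses are not known exactly. Their poses are not given: they have to be found in the camera images.
- tee_a: white plastic pipe tee: straight run 100 mm long with a 68 mm branch square to its middle, tube 28 mm across, 35 mm collars 16 mm long at the three ends; about 90 g. Lies flat, 35 mm high. Origin: on the branch axis, 38 mm from the run axis (run axis at y = -38 mm), at tube-axis height, 17.5 mm above what it lies on. x along the run, +y along the branch to its open end at y = +30 mm, z up. Can be gripped across the branch at the origin (closing along x).
- tee_b: A second, identical white plastic pipe tee: straight run 100 mm long with a 68 mm branch square to its middle, tube 28 mm across, 35 mm collars 16 mm long at the three ends; about 90 g. Lies flat, 35 mm high. Origin: on the branch axis, 38 mm from the run axis (run axis at y = -38 mm), at tube-axis height, 17.5 mm above what it lies on. x along the run, +y along the branch to its open end at y = +30 mm, z up. Can be gripped across the branch at the origin (closing along x).
- elbow_a: The white plastic pipe elbow: two 80 mm legs at a right angle, tube 28 mm across, 35 mm collars 16 mm long at both ends; about 80 g. Lies flat, 35 mm high. Origin: between the legs at tube-axis height, 17.5 mm above what it lies on; the corner where the leg axes meet is at (-28, -28) mm, one leg runs along +x to x = 52 mm, the other along +y to y = 52 mm, z up. Can be gripped across the x leg at (14, -28) mm (closing along y).
- tee_sample: A pipe tee like the others, lying loose in the tee bin from the start, in the half of the bin on its +y side; same size, origin and axes as the loose tees.
- elbow_sample: A pipe elbow like the other, lying loose in the elbow bin from the start, in the half of the bin on its +y side; same size, origin and axes.
- tee_bin: The bin for tees, the one with a tee in it: open blue bin fixed to the bench, outer 220 (x) x 210 (y) mm, walls 5 mm thick and 65 mm high (55 mm on the -x side), floor 4 mm thick. Origin: centre of its underside, z up. It may be the left or the right bin.
- elbow_bin: The bin for elbows, the one with an elbow in it, else the same as the other: open blue bin fixed to the bench, outer 220 (x) x 210 (y) mm, walls 5 mm thick and 65 mm high (55 mm on the -x side), floor 4 mm thick. Origin: centre of its underside, z up. It may be the left or the right bin.
- valve_plate: Drilled aluminium plate 120 (x) x 80 (y) x 6 mm with a through hole 11 mm across near each corner, at x = +-48, y = +-28 mm. A white valve block 44 (x) x 30 (y) mm stands on its middle up to 46 mm above the plate's underside (good to grip across y); an 8 mm long brass port sticks out of each x face of the block. About 250 g. Origin: centre of the plate's underside, z up. It fits the stand either way round.
- stand: Mounting stand fixed to the bench: dark steel base 130 (x) x 90 (y) x 10 mm with four brass standoffs 16 mm across whose flat tops are 30 mm above the bench, at x = +-48, y = +-28 mm. From each a steel pin 7 mm across rises 20 mm, straight for 15 mm, then tapering to its tip at 50 mm above the bench. Origin: centre of the base's underside, z up. With the plate seated its underside is 30 mm above the bench.
- mug: White mug, 80 mm across, 90 mm high, to be left alone. Origin: centre of its underside.
- screwdriver: Screwdriver lying on the bench beyond the work, to be left alone. Origin: underside, x along it to the tip.
- spool: Grey spool of copper wire, 70 mm across, 40 mm high, to be left alone. Origin: centre of its underside.
Mind the look-alikes: they are no part of the job. What is shaped like the elbow_a but purple is not meant.

How it is judged:
At the end, for the whole second after the job is handed in: All tees in the tee bin, both elbows in the elbow bin: origins between the walls and at most 75 mm above the bench. Valve plate over the four pins: origin within 6 mm of the stand's sideways, 27 to 33 mm above it, level within 0.05 rad, turned within 0.12 rad (either way round). All at rest (x of tee_a in the frame of tee_bin between -0.105 and 0.105 m and y of tee_a in the frame of tee_bin between -0.1 and 0.1 m and z of tee_a in the frame of tee_bin between 0 and 0.075 m and linear speed of each of tee_a, tee_b, tee_sample, elbow_a, elbow_sample below 0.05 m/s and x of tee_b in the frame of tee_bin between -0.105 and 0.105 m and y of tee_b in the frame of tee_bin between -0.1 and 0.1 m and z of tee_b in the frame of tee_bin between 0 and 0.075 m and x of tee_sample in the frame of tee_bin between -0.105 and 0.105 m and y of tee_sample in the frame of tee_bin between -0.1 and 0.1 m and z of tee_sample in the frame of tee_bin between 0 and 0.075 m and x of elbow_a in the frame of elbow_bin between -0.105 and 0.105 m and y of elbow_a in the frame of elbow_bin between -0.1 and 0.1 m and z of elbow_a in the frame of elbow_bin between 0 and 0.075 m and x of elbow_sample in the frame of elbow_bin between -0.105 and 0.105 m and y of elbow_sample in the frame of elbow_bin between -0.1 and 0.1 m and z of elbow_sample in the frame of elbow_bin between 0 and 0.075 m and horizontal distance between valve_plate and stand below 0.006 m and z of valve_plate in the frame of stand between 0.027 and 0.033 m and angle between the x axis of valve_plate and the x axis of stand, either way round below 0.12 rad and angle between the z axis of valve_plate and the z axis of stand, either way round below 0.05 rad and angle between valve_plate's own z axis and vertical below 0.05 rad and linear speed of valve_plate below 0.02 m/s); the robot touches nothing.
It fails at once if the mug, screwdriver or spool is moved more than 25 mm (distance of any of mug, screwdriver, spool from where it was at the start of the episode above 0.025 m).
It also fails if it takes over 72 s, if anything falls off the work surface, if the arm or the gripper's body presses on something with over 40 N, if the wrist force passes 120 N, or if a joint passes its speed limit or range.

## Working session

There is one attempt and no reset: what is moved stays moved. The work goes in short steps, Python scripts to look and compute and a shell command to move; the robot and the scene stay as the last step left them, time stands still between calls to the robot, and variables do not carry over. Pictures are saved under pics/ and viewed, about 8 in all and at most 12, crops included, and the job is handed in when it is done.

```bash
ls; mkdir -p pics
cat > h.py <<'E'
import numpy as np, cv2, json
from scipy.spatial.transform import Rotation as R
from bench import *
def rot(q): return R.from_quat([q[1],q[2],q[3],q[0]])
def w(cam,p):
    T=np.array(get_calibration(cam)["pose"]); return T[:3,:3]@np.array(p)+T[:3,3]
def save(cam,name):
    im=snapshot(cam); cv2.imwrite(f"pics/{name}.png",im[:,:,::-1]); return im
def pix2w(cam,uv,z):
    c=get_calibration(cam);T=np.array(c["pose"]);K=np.array(c["mtx"])
    uv=np.atleast_2d(uv).astype(float)
    d=np.c_[(uv[:,0]-K[0,2])/K[0,0],-(uv[:,1]-K[1,2])/K[1,1],-np.ones(len(uv))]@T[:3,:3].T
    t=(z-T[2,3])/d[:,2]; return T[:3,3]+d*t[:,None]
def w2pix(cam,P):
    c=get_calibration(cam);T=np.array(c["pose"]);K=np.array(c["mtx"])
    q=(np.atleast_2d(P)-T[:3,3])@T[:3,:3]
    return np.c_[K[0,0]*q[:,0]/-q[:,2]+K[0,2],K[1,1]*q[:,1]/q[:,2]+K[1,2]]
E
python3 - <<'E'
from h import *
s=read_state(); print(s)
print("toolaxes",rot(s["tool_rot"]).as_matrix().round(3))
save("top","top0")
for c in ["top"]:
  for n in ["tee_a","elbow_a","tee_bin","elbow_bin","valve_plate","stand","mug","spool"]:
    for r in landmark_of(c,n): print(n,round(r["score"],2),w(c,r["location"]).round(3))
print(get_calibration("top"))
E
```

```text
pics
{'time': 0.0, 'qpos': array([-1.35757183e+00,  1.24521737e-01,  1.65167461e+00, -2.37659251e-05,
        1.36749355e+00, -8.25914702e-02]), 'joint_vel': array([ 0.00055134,  0.00064471,  0.00048841, -0.00093721, -0.00154208,
        0.00107293]), 'joint_efforts': array([ 5.67550560e-04, -4.17601240e+01, -3.59930992e+01,  7.75430328e-02,
        4.91365639e-02, -1.79729968e-04]), 'tool_pos': array([ 0.18932238, -0.62114354,  0.21337593]), 'tool_rot': array([ 0.10415084, -0.10426405,  0.700125  , -0.69864626]), 'ft_force': array([-0.21904123, -0.45301603, -0.00462952]), 'moment': array([ 0.00636361, -0.00863901, -0.04345042]), 'grip_width': 0.9996695004705755}
toolaxes [[-0.957 -0.     0.292]
 [-0.292  0.002 -0.957]
 [-0.    -1.    -0.002]]
tee_a 0.9 [ 0.45  -0.165  0.016]
tee_a 0.64 [0.619 0.126 0.017]
tee_a 0.53 [0.694 0.374 0.001]
elbow_a 0.89 [0.458 0.161 0.016]
elbow_a 0.88 [0.251 0.343 0.017]
tee_bin 0.65 [ 0.455 -0.371  0.   ]
elbow_bin 0.65 [0.47  0.391 0.001]
elbow_bin 0.63 [0.468 0.427 0.021]
valve_plate 0.71 [ 0.462 -0.005  0.001]
stand 0.6 [ 0.629 -0.125 -0.   ]
mug 0.87 [0.693 0.379 0.001]
spool 0.67 [ 0.685 -0.339  0.001]
{'mtx': array([[365.69526676,   0.        , 315.42426193],
       [  0.        , 365.69526676, 197.60029844],
       [  0.        ,   0.        ,   1.        ]]), 'pose': array([[ 0.00731079,  0.99317835, -0.11637576,  0.41836347],
       [-0.99978357,  0.00952656,  0.01849496,  0.03362192],
       [ 0.01947745,  0.11621536,  0.99303304,  1.06323179],
       [ 0.        ,  0.        ,  0.        ,  1.        ]])}
```

View pics/top0.png

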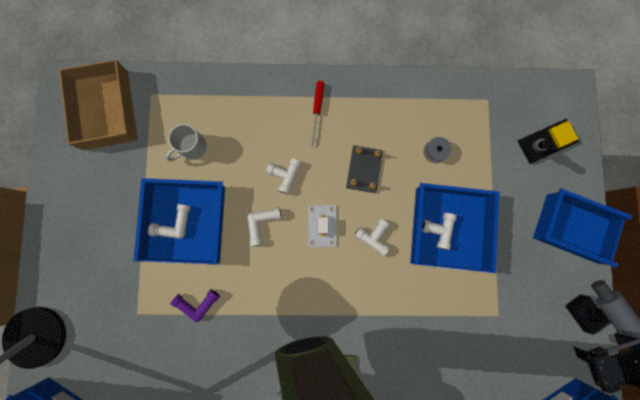

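The top view shows the tee bin on the right (centre about 456,228) and the elbow bin on the left (180,220). The tees are at (287,175) and (375,238), the white elbow at (263,222), the plate at (323,225) and the stand at (365,168). The purple elbow at (195,305) is the decoy.

```bash
cat >> h.py <<'E'
def box(p,x0,x1,y0,y1): return (p[:,0]>x0)&(p[:,0]<x1)&(p[:,1]>y0)&(p[:,1]<y1)
def tee(p): return box(p,-.05,.05,-.052,-.024)|box(p,-.05,-.034,-.0555,-.0205)|box(p,.034,.05,-.0555,-.0205)|box(p,-.014,.014,-.038,.03)|box(p,-.0175,.0175,.014,.03)
def elbow(p): return box(p,-.042,.052,-.042,-.014)|box(p,.036,.052,-.0455,-.0105)|box(p,-.042,-.014,-.042,.052)|box(p,-.0455,-.0105,.036,.052)
def plate(p): return box(p,-.06,.06,-.04,.04)
def stand(p): return box(p,-.065,.065,-.045,.045)
def binf(p): return box(p,-.11,.11,-.105,.105)
def fit(cam,mask,shape,z,sym=2*np.pi,n=0):
    v,u=np.nonzero(mask); P=pix2w(cam,np.c_[u,v],z)[:,:2]; c=P.mean(0)
    g=np.stack(np.meshgrid(*[np.arange(-.2,.2,.002)]*2),-1).reshape(-1,2)
    inb=pix=w2pix(cam,np.c_[g+c,np.full(len(g),z)]).round().astype(int)
    ok=box(pix,-1,640,-1,400); M=np.zeros(len(g),bool); M[ok]=mask[pix[ok,1],pix[ok,0]]
    M=cv2.GaussianBlur(M.reshape(200,200).astype(np.float32),(0,0),1.2).ravel()
    m0=M.sum()
    def iou(q):
        a=q[2]; d=g+c-q[:2]; L=np.c_[d@[np.cos(a),np.sin(a)],d@[-np.sin(a),np.cos(a)]]
        S=cv2.GaussianBlur(shape(L).reshape(200,200).astype(np.float32),(0,0),1.2).ravel()
        return -np.minimum(S,M).sum()/np.maximum(S,M).sum()
    from scipy.optimize import minimize
    best=None
    gl=g[shape(g)].mean(0)
    for a in np.arange(0,sym,np.pi/6):
        o=c-R.from_euler('z',a).as_matrix()[:2,:2]@gl
        x0=np.r_[o,a]; r=minimize(iou,x0,method="Nelder-Mead",options=dict(initial_simplex=x0+np.r_[np.zeros((1,3)),np.diag([.01,.01,.2])],xatol=2e-4,fatol=1e-4,maxiter=150))
        if best is None or r.fun<best.fun: best=r
    return best.x.round(4),round(-best.fun,3)
E
python3 - <<'E'
from h import *
snapshot("top")
for n,s,z,sym in [("tee_a",tee,.0175,7-.7),("elbow_a",elbow,.0175,6.28),("valve_plate",plate,.006,3.14),("stand",stand,.01,3.14),("tee_bin",binf,.063,1.57),("elbow_bin",binf,.063,1.57)]:
  for r in masks_of("top",n):
    if r["score"]>.3 and r["mask"].sum()>50: print(n,round(r["score"],2),r["mask"].sum(),*fit("top",r["mask"],s,z,sym))
for c in ["tee_sample","elbow_sample"]:
  for r in landmark_of("top",c): print(c,r["score"],w("top",r["location"]).round(3))
print(get_calibration("wrist"))
E
```

```text
tee_a 0.78 609 [ 0.6174  0.1266 -0.3595] 0.891
tee_a 0.62 663 [ 0.4502 -0.1666  4.1265] 0.861
elbow_a 0.92 570 [0.4604 0.1619 3.3063] 0.931
elbow_a 0.88 711 [0.2483 0.3444 5.6508] 0.884
elbow_a 0.73 6271 [0.4989 0.3413 1.1066] 0.095
valve_plate 0.71 1124 [ 0.4609 -0.0044  3.1588] 0.931
stand 0.68 1308 [ 0.629  -0.1291  2.9864] 0.967
tee_bin 0.75 540 [ 0.6777 -0.3359  0.7848] 0.096
tee_bin 0.64 6390 [ 0.4594 -0.3692 -0.1106] 0.778
tee_bin 0.57 1384 [ 0.619  -0.1281  0.7848] 0.239
elbow_bin 0.73 614 [ 0.451  -0.3376  0.7848] 0.101
elbow_bin 0.63 6584 [ 0.4687  0.3865 -0.0416] 0.798
elbow_sample 0.75 [0.469 0.426 0.018]
{'mtx': array([[335.32380804,   0.        , 321.37750971],
       [  0.        , 335.32380804, 201.60544946],
       [  0.        ,   0.        ,   1.        ]]), 'pose': array([[ 2.91988136e-01,  9.21203495e-01,  2.57151802e-01,
         2.62803983e-01],
       [-9.56421719e-01,  2.81053021e-01,  7.91624606e-02,
        -6.00039276e-01],
       [ 6.51444529e-04, -2.69060068e-01,  9.63123178e-01,
         3.83629685e-01],
       [ 0.00000000e+00,  0.00000000e+00,  0.00000000e+00,
         1.00000000e+00]])}
```

```bash
cat >> h.py <<'E'
def yawnow():
    z=rot(read_state()["tool_rot"]).as_matrix()[:,2]; return np.arctan2(z[1],z[0])
def plan(x,y,z,yaw=None):
    "shift in the current tool axes (turn afterwards)"
    s=read_state(); M=rot(s["tool_rot"]).as_matrix(); d=np.array([x,y,z])-s["tool_pos"]
    t=M.T@d; n=int(np.ceil(np.linalg.norm(t)/.042))
    print("t",round(s["time"],2),"tcp",s["tool_pos"].round(4),"F",s["ft_force"].round(1),"w",round(s["grip_width"],3),"q6",s["qpos"][5].round(2),"tilt",M[:,1].round(3))
    print("shift",t.round(4),"rows",n,"each",(t/n).round(4))
    if yaw is not None:
        dy=-((yaw-yawnow()+np.pi/2)%np.pi-np.pi/2); k=int(np.ceil(abs(dy)/.149)); print("turn y",dy.round(4),"rows",k,"each",(dy/max(k,1)).round(4))
E
python3 -c "
from h import *
plan(.450,-.167,.15,4.1265)"
```

```text
t 0.9 tcp [ 0.1894 -0.6218  0.2147] F [ 0.  -0.1 -1.3] w 0.998 q6 -0.08 tilt [-0.  0. -1.]
shift [-0.3818  0.0647 -0.3591] rows 13 each [-0.0294  0.005  -0.0276]
turn y 0.8817 rows 6 each 0.1469
```

```bash
python3 -m creep '[{"xyz":[-0.032,0.0054,-0.03],"turn":[0,0,0]},{"xyz":[-0.032,0.0054,-0.03],"turn":[0,0,0]},{"xyz":[-0.032,0.0054,-0.03],"turn":[0,0,0]},{"xyz":[-0.032,0.0054,-0.03],"turn":[0,0,0]},{"xyz":[-0.032,0.0054,-0.03],"turn":[0,0,0]},{"xyz":[-0.032,0.0054,-0.03],"turn":[0,0,0]},{"xyz":[-0.032,0.0054,-0.03],"turn":[0,0,0]},{"xyz":[-0.032,0.0054,-0.03],"turn":[0,0,0]},{"xyz":[-0.032,0.0054,-0.03],"turn":[0,0,0]},{"xyz":[-0.032,0.0054,-0.03],"turn":[0,0,0]},{"xyz":[-0.032,0.0054,-0.03],"turn":[0,0,0]},{"xyz":[-0.03,0.005,-0.03],"turn":[0,0,0]}]' 0.3 25
python3 -m creep '[{"xyz":[0,0,0],"turn":[0,0.147,0]},{"xyz":[0,0,0],"turn":[0,0.147,0]},{"xyz":[0,0,0],"turn":[0,0.147,0]},{"xyz":[0,0,0],"turn":[0,0.147,0]},{"xyz":[0,0,0],"turn":[0,0.147,0]},{"xyz":[0,0,0],"turn":[0,0.147,0]},{"xyz":[0,0,0],"turn":[0,0,0]}]'
cat > look.py <<'E'
import sys
from h import *
name,thing,shape,z=sys.argv[1:5]; save("wrist",name)
T=get_calibration("wrist")
for r in masks_of("wrist",thing):
    if r["score"]>.3 and r["mask"].sum()>400: print(thing,round(r["score"],2),r["mask"].sum(),*fit("wrist",r["mask"],eval(shape),float(z),6.28 if shape in("tee","elbow") else 3.14))
for r in landmark_of("wrist",thing):
    if r["score"]>.3: print("lm",round(r["score"],2),w("wrist",r["location"]).round(4))
plan(*read_state()["tool_pos"])
E
python3 look.py w1 tee_b tee .0175
```

```text
time: 2.1
tool_pos: [0.4507, -0.1644, 0.1504]
tool_rot: [-0.105, 0.104, -0.699, 0.7]
ft_force: [0.7, -0.4, -0.1]
grip_width: 0.698
time: 2.8
tool_pos: [0.4499, -0.166, 0.1504]
tool_rot: [0.204, -0.204, -0.677, 0.677]
ft_force: [0.4, -0.3, -0.2]
grip_width: 0.701
tee_b 0.63 5243 [ 0.4507 -0.1692  4.1148] 0.935
tee_b 0.63 2938 [0.5999 0.0835 4.3824] 0.502
lm 0.75 [ 0.4491 -0.1678  0.0142]
t 2.95 tcp [ 0.4499 -0.1661  0.1503] F [-0.5  0.3  0.1] w 0.699 q6 1.69 tilt [ 0. -0. -1.]
shift [0. 0. 0.] rows 0 each [nan nan nan]h.py:50: RuntimeWarning: invalid value encountered in divide
  print("shift",t.round(4),"rows",n,"each",(t/n).round(4))
```

View pics/w1.png

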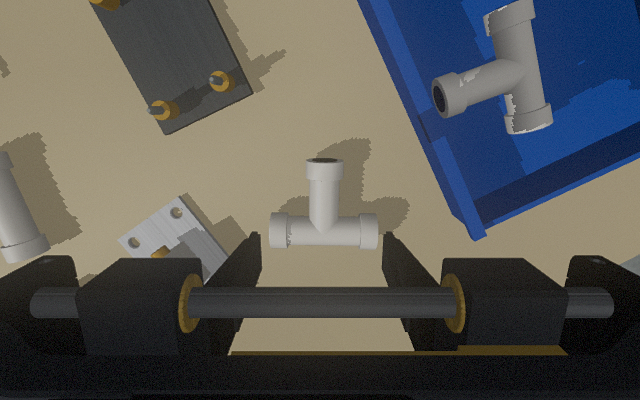

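Tee B stands centred between the fingers (320,210). The tee sample at (510,75) lies at the bin's near side. I'll descend and grip.

```bash
python3 - <<'E'
from h import *
print(pix2w("wrist",[[508,5],[530,125],[520,66],[440,96]],.0215).round(3))
print("bin rim corner/edges",pix2w("wrist",[[476,235],[437,150]],.065).round(3))
E
python3 -m creep '[{"xyz":[-0.002,0.029,0.002],"turn":[0,0,0]},{"xyz":[0,0.029,0],"turn":[0,0,0]},{"xyz":[0,0.029,0],"turn":[0,0,0]},{"xyz":[0,0.029,0],"turn":[0,0,0]},{"xyz":[0,0.028,0],"turn":[0,0,0]},{"xyz":[0,0,0],"turn":[0,0,0]}]'
python3 -m creep '[{"xyz":[0,0,0],"turn":[0,0,0]},{"xyz":[0,0,0],"turn":[0,0,0]},{"xyz":[0,0,0],"turn":[0,0,0]},{"xyz":[0,0,0],"turn":[0,0,0]}]' 1 30
```

```text
[[ 0.498 -0.375  0.022]
 [ 0.403 -0.351  0.022]
 [ 0.451 -0.364  0.022]
 [ 0.467 -0.298  0.022]]
bin rim corner/edges [[ 0.362 -0.258  0.065]
 [ 0.44  -0.264  0.065]]
time: 3.55
tool_pos: [0.447, -0.1671, 0.0023]
tool_rot: [-0.207, 0.201, 0.678, -0.677]
ft_force: [-0.5, 0.6, 0.9]
grip_width: 0.701
time: 3.95
tool_pos: [0.4515, -0.1693, 0.0078]
tool_rot: [0.203, -0.205, -0.677, 0.677]
ft_force: [-0.5, 0.3, -0.2]
grip_width: 0.42
```

```bash
python3 -m creep '[{"xyz":[0,0,0],"turn":[0,0,0]},{"xyz":[0,0,0],"turn":[0,0,0]},{"xyz":[0,0,0],"turn":[0,0,0]},{"xyz":[0,-0.02,0],"turn":[0,0,0]},{"xyz":[0,-0.035,0],"turn":[0,0,0]},{"xyz":[0,-0.035,0],"turn":[0,-0.149,0]},{"xyz":[0,-0.035,0],"turn":[0,-0.149,0]},{"xyz":[0,-0.03,0],"turn":[0,-0.149,0]},{"xyz":[0,0,0],"turn":[0,-0.149,0]},{"xyz":[0,0,0],"turn":[0,-0.149,0]},{"xyz":[0,0,0],"turn":[0,-0.149,0]},{"xyz":[0,0,0],"turn":[0,-0.149,0]}]'
python3 -m creep '[{"xyz":[0,0,0],"turn":[0,-0.149,0]},{"xyz":[0,0,0],"turn":[0,-0.149,0]},{"xyz":[0,0,0],"turn":[0,-0.149,0]},{"xyz":[0,0,0],"turn":[0,-0.149,0]},{"xyz":[0,0,0],"turn":[0,-0.149,0]},{"xyz":[0,0,0],"turn":[0,-0.149,0]},{"xyz":[0,0,0],"turn":[0,-0.149,0]}]'
python3 -c "
from h import *
plan(.508,-.417,.15,-.085)"
```

```text
time: 5.15
tool_pos: [0.4501, -0.1686, 0.1607]
tool_rot: [0.162, -0.162, 0.688, -0.688]
ft_force: [-0.2, 0.4, -1.6]
grip_width: 0.285
time: 5.85
tool_pos: [0.4501, -0.1686, 0.1606]
tool_rot: [0.483, -0.484, 0.516, -0.516]
ft_force: [-0.9, -0.4, -0.9]
grip_width: 0.285
t 5.85 tcp [ 0.4501 -0.1686  0.1606] F [-0.9 -0.4 -0.9] w 0.285 q6 -0.41 tilt [-0.001  0.001 -1.   ]
shift [0.2441 0.0104 0.0739] rows 7 each [0.0349 0.0015 0.0106]
turn y 0.0201 rows 1 each 0.0201
```

```bash
python3 -m creep '[{"xyz":[0.035,0,0.0106],"turn":[0,0.02,0]},{"xyz":[0.035,0,0.0106],"turn":[0,0,0]},{"xyz":[0.035,0,0.0106],"turn":[0,0,0]},{"xyz":[0.035,0,0.0106],"turn":[0,0,0]},{"xyz":[0.035,0,0.0106],"turn":[0,0,0]},{"xyz":[0.035,0,0.0106],"turn":[0,0,0]},{"xyz":[0.034,0,0.0106],"turn":[0,0,0]},{"xyz":[0,0,0],"turn":[0,0,0]},{"xyz":[0,0,0],"turn":[0,0,0]}]'
python3 - <<'E'
from h import *
save("wrist","w2"); plan(.508,-.417,.02,-.085)
for z in (.065,): 
  P=np.array([[x,y,.065] for x,y in [(-.11,-.105),(.11,-.105),(.11,.105),(-.11,.105)]]); P=P@R.from_euler('z',-.085).as_matrix().T+[.46,-.371,0]
  print(w2pix("wrist",P).round())
E
```

```text
time: 6.75
tool_pos: [0.5024, -0.4185, 0.1601]
tool_rot: [0.477, -0.476, 0.523, -0.522]
ft_force: [-0.6, 0.0, -1.8]
grip_width: 0.287
t 6.8 tcp [ 0.5025 -0.4177  0.1602] F [-0.4 -0.6 -1.8] w 0.292 q6 -0.68 tilt [-0.001  0.002 -1.   ]
shift [-0.001   0.1402  0.0057] rows 4 each [-0.0002  0.0351  0.0014]
turn y -0.0062 rows 1 each -0.0062
[[141. 273.]
 [394. 272.]
 [410.   0.]
 [ 96.   2.]]
```

View pics/w2.png

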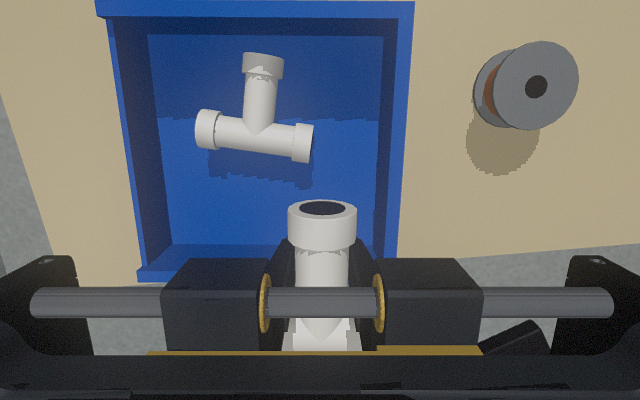

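The held tee (322,260) is over the free strip; the sample tee's run is at about (255,138) and the bin model fits the picture. I'll lower and release here.

```bash
python3 -m creep '[{"xyz":[0,0.035,0.004],"turn":[0,0,0]},{"xyz":[0,0.035,0],"turn":[0,0,0]},{"xyz":[0,0.035,0],"turn":[0,0,0]},{"xyz":[0,0.025,0],"turn":[0,0,0]},{"xyz":[0,0.01,0],"turn":[0,0,0]},{"xyz":[0,0,0],"turn":[0,0,0]},{"xyz":[0,0,0],"turn":[0,0,0]}]'
python3 -m creep '[{"xyz":[0,0,0],"turn":[0,0,0]},{"xyz":[0,0,0],"turn":[0,0,0]},{"xyz":[0,0,0],"turn":[0,0,0]},{"xyz":[0,-0.02,0],"turn":[0,0,0]},{"xyz":[0,-0.04,0],"turn":[0,0,0]},{"xyz":[0,-0.04,0],"turn":[0,0,0]},{"xyz":[0,-0.035,0],"turn":[0,0,0]},{"xyz":[0,0,0],"turn":[0,0,0]}]' 0.5
python3 -c "
from h import *
plan(.617,.127,.15,-.3595)"
```

```text
time: 7.5
tool_pos: [0.5053, -0.4168, 0.0204]
tool_rot: [0.477, -0.477, 0.524, -0.52]
ft_force: [-4.9, 1.4, -3.5]
grip_width: 0.291
time: 8.3
tool_pos: [0.5106, -0.422, 0.1655]
tool_rot: [-0.477, 0.476, -0.517, 0.528]
ft_force: [-0.0, 0.2, 1.3]
grip_width: 0.499
t 8.3 tcp [ 0.5106 -0.422   0.1655] F [-0.   0.2  1.3] w 0.499 q6 -0.68 tilt [ 0.011 -0.01  -1.   ]
shift [-0.5565  0.0109  0.056 ] rows 14 each [-0.0398  0.0008  0.004 ]
turn y 0.2687 rows 2 each 0.1344
```

```bash
python3 -m creep '[{"xyz":[-0.04,0,0.004],"turn":[0,0,0]},{"xyz":[-0.04,0,0.004],"turn":[0,0,0]},{"xyz":[-0.04,0,0.004],"turn":[0,0,0]},{"xyz":[-0.04,0,0.004],"turn":[0,0,0]},{"xyz":[-0.04,0,0.004],"turn":[0,0,0]},{"xyz":[-0.04,0,0.004],"turn":[0,0,0]},{"xyz":[-0.04,0,0.004],"turn":[0,0,0]},{"xyz":[-0.04,0,0.004],"turn":[0,0,0]},{"xyz":[-0.04,0,0.004],"turn":[0,0,0]},{"xyz":[-0.04,0,0.004],"turn":[0,0,0]},{"xyz":[-0.04,0,0.004],"turn":[0,0,0]},{"xyz":[-0.04,0,0.004],"turn":[0,0,0]}]' 0.3
python3 -m creep '[{"xyz":[-0.04,0,0.004],"turn":[0,0,0]},{"xyz":[-0.036,0,0.004],"turn":[0,0.134,0]},{"xyz":[0,0,0],"turn":[0,0.134,0]},{"xyz":[0,0,0],"turn":[0,0,0]},{"xyz":[0,0,0],"turn":[0,0,0]}]'
python3 look.py w3 tee_a tee .0175 2>/dev/null
```

```text
time: 9.5
tool_pos: [0.5988, 0.0567, 0.1565]
tool_rot: [-0.477, 0.476, -0.522, 0.523]
ft_force: [0.5, -0.5, -0.5]
grip_width: 0.698
time: 10.0
tool_pos: [0.6133, 0.1297, 0.1562]
tool_rot: [-0.404, 0.403, -0.581, 0.581]
ft_force: [-1.0, -0.6, 0.5]
grip_width: 0.698
tee_a 0.86 5136 [ 0.6177  0.1233 -0.3586] 0.924
lm 0.85 [0.6187 0.1247 0.0141]
t 10.15 tcp [0.6132 0.1291 0.1563] F [-0.2 -0.2 -0.2] w 0.702 q6 0.48 tilt [ 0.  0. -1.]
shift [0. 0. 0.] rows 0 each [nan nan nan]
```

```bash
python3 -c "
from h import *
plan(.618,.1237,.007,-.3586)"
```

```text
t 10.15 tcp [0.6132 0.1291 0.1563] F [-0.2 -0.2 -0.2] w 0.702 q6 0.48 tilt [ 0.  0. -1.]
shift [0.0034 0.1493 0.0063] rows 4 each [0.0008 0.0373 0.0016]
turn y -0.0001 rows 1 each -0.0001
```

```bash
python3 -m creep '[{"xyz":[0.003,0.03,0.006],"turn":[0,0,0]},{"xyz":[0,0.035,0],"turn":[0,0,0]},{"xyz":[0,0.035,0],"turn":[0,0,0]},{"xyz":[0,0.032,0],"turn":[0,0,0]},{"xyz":[0,0.017,0],"turn":[0,0,0]},{"xyz":[0,0,0],"turn":[0,0,0]}]'
python3 -m creep '[{"xyz":[0,0,0],"turn":[0,0,0]},{"xyz":[0,0,0],"turn":[0,0,0]},{"xyz":[0,0,0],"turn":[0,0,0]},{"xyz":[0,0,0],"turn":[0,0,0]},{"xyz":[0,0,0],"turn":[0,0,0]},{"xyz":[0,0,0],"turn":[0,0,0]},{"xyz":[0,-0.025,0],"turn":[0,0,0]},{"xyz":[0,-0.04,0],"turn":[0,0,0]},{"xyz":[0,-0.04,0],"turn":[0,-0.137,0]},{"xyz":[0,-0.045,0],"turn":[0,-0.137,0]},{"xyz":[0,0,0],"turn":[0,0,0]}]' 1 30
python3 -c "
from h import *
plan(.408,-.410,.155,-.085)"
```

```text
time: 10.75
tool_pos: [0.6154, 0.1241, 0.0042]
tool_rot: [0.401, -0.404, 0.582, -0.58]
ft_force: [-0.2, 0.8, -0.5]
grip_width: 0.7
time: 11.85
tool_pos: [0.6223, 0.1256, 0.166]
tool_rot: [-0.483, 0.475, -0.517, 0.523]
ft_force: [0.6, -0.2, 0.4]
grip_width: 0.288
t 11.85 tcp [0.6223 0.1256 0.166 ] F [ 0.6 -0.2  0.4] w 0.288 q6 0.2 tilt [ 0.014  0.002 -1.   ]
shift [ 0.5516  0.0071 -0.1691] rows 14 each [ 0.0394  0.0005 -0.0121]
turn y 0.0017 rows 1 each 0.0017
```

```bash
python3 -m creep '[{"xyz":[0.0394,0,-0.0121],"turn":[0,0,0]},{"xyz":[0.0394,0,-0.0121],"turn":[0,0,0]},{"xyz":[0.0394,0,-0.0121],"turn":[0,0,0]},{"xyz":[0.0394,0,-0.0121],"turn":[0,0,0]},{"xyz":[0.0394,0,-0.0121],"turn":[0,0,0]},{"xyz":[0.0394,0,-0.0121],"turn":[0,0,0]},{"xyz":[0.0394,0,-0.0121],"turn":[0,0,0]},{"xyz":[0.0394,0,-0.0121],"turn":[0,0,0]},{"xyz":[0.0394,0,-0.0121],"turn":[0,0,0]},{"xyz":[0.0394,0,-0.0121],"turn":[0,0,0]},{"xyz":[0.0394,0,-0.0121],"turn":[0,0,0]},{"xyz":[0.0394,0,-0.0121],"turn":[0,0,0]}]'
python3 -m creep '[{"xyz":[0.0394,0,-0.0121],"turn":[0,0,0]},{"xyz":[0.0394,0,-0.0121],"turn":[0,0,0]},{"xyz":[0,0,0],"turn":[0,0,0]},{"xyz":[0,0,0],"turn":[0,0,0]}]'
python3 -c "
from h import *
save('wrist','w4')
plan(.408,-.410,.02,-.085)"
```

```text
time: 13.05
tool_pos: [0.4317, -0.3349, 0.1564]
tool_rot: [0.478, -0.478, 0.521, -0.521]
ft_force: [0.5, 0.1, -1.3]
grip_width: 0.286
time: 13.45
tool_pos: [0.4014, -0.4104, 0.1562]
tool_rot: [0.478, -0.477, 0.522, -0.521]
ft_force: [0.1, -0.2, -0.8]
grip_width: 0.289
t 13.5 tcp [ 0.4019 -0.4096  0.1563] F [ 0.7 -0.6 -0.3] w 0.286 q6 -0.8 tilt [-0.001  0.002 -1.   ]
shift [1.000e-04 1.363e-01 6.300e-03] rows 4 each [0.     0.0341 0.0016]
turn y -0.0008 rows 1 each -0.0008
```

View pics/w4.png

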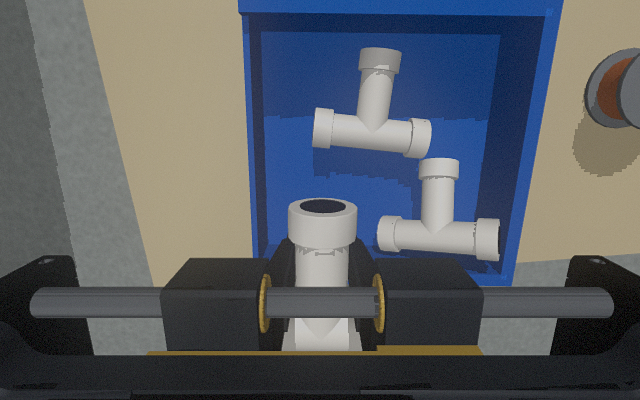

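Tee B lies flat in the bin at (437,225). I'm checking whether the gap to its left collar (378,233) takes the second tee.

```bash
python3 -c "
from h import *
print(pix2w('wrist',[[378,233],[500,240],[440,160],[313,125],[332,150],[430,158]],.0215).round(3))
print(pix2w('wrist',[[262,150],[262,240],[496,240]],.004).round(3))
print(pix2w('wrist',[[250,150],[256,250]],.055).round(3))"
```

```text
[[ 0.454 -0.455  0.022]
 [ 0.572 -0.472  0.022]
 [ 0.513 -0.389  0.022]
 [ 0.401 -0.348  0.022]
 [ 0.416 -0.372  0.022]
 [ 0.504 -0.386  0.022]]
[[ 0.349 -0.368  0.004]
 [ 0.337 -0.459  0.004]
 [ 0.577 -0.48   0.004]]
[[ 0.349 -0.362  0.055]
 [ 0.342 -0.448  0.055]]
```

Run:
```python
from h import *
snapshot("wrist")
for n in ("tee_b","tee_sample"):
  for r in landmark_of("wrist",n): print(n,round(r["score"],2),w("wrist",r["location"]).round(3))
rs=masks_of("wrist","tee_b")
for r in rs:
  m=r["mask"]; v,u=np.nonzero(m); print(round(r["score"],2),len(u),u.min(),u.max(),v.min(),v.max())
  if r["score"]>.3:
    for z in (.02,.035,.05,.065): print(z,*fit("wrist",m,tee,z,6.28))
P=np.array([[x,y,.004] for x,y in [(-.105,-.1),(.105,-.1),(.105,.1),(-.105,.1)]]); P=P@R.from_euler('z',-.085).as_matrix().T+[.46,-.371,0]
print(w2pix("wrist",P).round())
```

```text
tee_b 0.86 [ 0.402 -0.412  0.162]
tee_b 0.83 [ 0.511 -0.422  0.027]
tee_sample 0.91 [ 0.455 -0.322  0.024]
0.91 7700 282 361 198 350
0.02 [ 0.3792 -0.4423  0.9768] 0.382
0.035 [ 0.3782 -0.4373  1.1098] 0.389
0.05 [ 0.4019 -0.4622  3.1139] 0.395
0.065 [ 0.3931 -0.4563  3.1011] 0.394
0.69 6162 378 499 159 260
0.02 [ 0.5118 -0.4255  6.1549] 0.762
0.035 [ 0.5072 -0.4186 -0.1133] 0.821
0.05 [ 0.5027 -0.4133 -0.0934] 0.863
0.065 [ 0.4982 -0.4079  6.1835] 0.836
[[271. 241.]
 [474. 242.]
 [503.  28.]
 [262.  27.]]
```

```bash
python3 -c "
import cv2
im=cv2.imread('pics/w4.png')[0:290,230:570]; cv2.imwrite('pics/w4c.png',cv2.resize(im,None,fx=2,fy=2,interpolation=3))"
```

```text
(no output)
```

View pics/w4c.png

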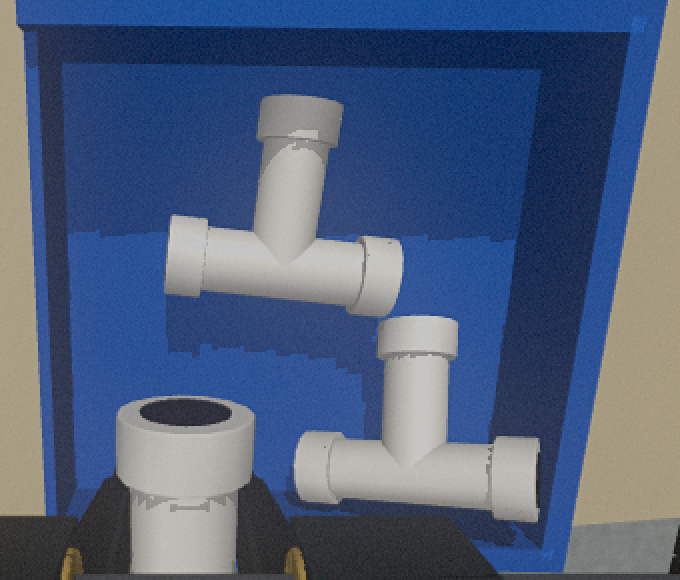

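Tee B leans slightly on the +x wall but is inside the bin. A cross-wise placing (branch toward +x) leaves more room for this tee, so I'll turn it by 90°.

```bash
python3 -m creep '[{"xyz":[0,0,0],"turn":[0,0.1428,0]},{"xyz":[0,0,0],"turn":[0,0.1428,0]},{"xyz":[0,0,0],"turn":[0,0.1428,0]},{"xyz":[0,0,0],"turn":[0,0.1428,0]},{"xyz":[0,0,0],"turn":[0,0.1428,0]},{"xyz":[0,0,0],"turn":[0,0.1428,0]},{"xyz":[0,0,0],"turn":[0,0.1428,0]},{"xyz":[0,0,0],"turn":[0,0.1428,0]},{"xyz":[0,0,0],"turn":[0,0.1428,0]},{"xyz":[0,0,0],"turn":[0,0.1428,0]},{"xyz":[0,0,0],"turn":[0,0.1428,0]},{"xyz":[0,0,0],"turn":[0,0,0]}]'
python3 -c "
from h import *
plan(.416,-.408,.02,-.085-1.571)"
```

```text
time: 14.9
tool_pos: [0.4027, -0.4095, 0.1574]
tool_rot: [0.029, -0.03, -0.706, 0.707]
ft_force: [-0.4, 0.1, -0.9]
grip_width: 0.291
t 14.9 tcp [ 0.4027 -0.4095  0.1574] F [-0.4  0.1 -0.9] w 0.291 q6 0.77 tilt [ 0. -0. -1.]
shift [-0.0131  0.1374 -0.0026] rows 4 each [-0.0033  0.0343 -0.0007]
turn y 0.0019 rows 1 each 0.0019
```

```bash
python3 -m creep '[{"xyz":[-0.013,0,-0.0026],"turn":[0,0,0]},{"xyz":[0,0.035,0],"turn":[0,0,0]},{"xyz":[0,0.035,0],"turn":[0,0,0]},{"xyz":[0,0.03,0],"turn":[0,0,0]},{"xyz":[0,0.02,0],"turn":[0,0,0]},{"xyz":[0,0.014,0],"turn":[0,0,0]},{"xyz":[0,0,0],"turn":[0,0,0]},{"xyz":[0,0,0],"turn":[0,0,0]}]'
python3 -m creep '[{"xyz":[0,0,0],"turn":[0,0,0]},{"xyz":[0,0,0],"turn":[0,0,0]},{"xyz":[0,0,0],"turn":[0,0,0]},{"xyz":[0,-0.02,0],"turn":[0,0,0]},{"xyz":[0,-0.04,0],"turn":[0,0,0]},{"xyz":[0,-0.04,0],"turn":[0,0,0]},{"xyz":[0,-0.04,0],"turn":[0,0,0]},{"xyz":[0,0,0],"turn":[0,0,0]}]' 0.58
python3 -c "
from h import *
plan(.461,-.004,.155,1.5708)"
```

```text
time: 15.7
tool_pos: [0.4161, -0.4091, 0.0239]
tool_rot: [0.029, -0.03, -0.706, 0.707]
ft_force: [-0.4, -0.3, -0.5]
grip_width: 0.289
time: 16.5
tool_pos: [0.4182, -0.4122, 0.1719]
tool_rot: [0.027, -0.034, -0.703, 0.71]
ft_force: [-0.1, -0.3, 0.8]
grip_width: 0.422
t 16.5 tcp [ 0.4182 -0.4122  0.1719] F [-0.1 -0.3  0.8] w 0.422 q6 0.79 tilt [ 0.009 -0.011 -1.   ]
shift [-0.0078  0.0129 -0.4106] rows 10 each [-0.0008  0.0013 -0.0411]
turn y -0.0851 rows 1 each -0.0851
```

```bash
python3 -m creep '[{"xyz":[-0.0008,0.001,-0.041],"turn":[0,-0.085,0]},{"xyz":[-0.0025,0.001,-0.041],"turn":[0,0,0]},{"xyz":[-0.0025,0.001,-0.041],"turn":[0,0,0]},{"xyz":[-0.003,0.001,-0.041],"turn":[0,0,0]},{"xyz":[-0.003,0.001,-0.041],"turn":[0,0,0]},{"xyz":[-0.003,0.001,-0.041],"turn":[0,0,0]},{"xyz":[-0.003,0.001,-0.041],"turn":[0,0,0]},{"xyz":[-0.003,0.001,-0.041],"turn":[0,0,0]},{"xyz":[-0.003,0.001,-0.041],"turn":[0,0,0]},{"xyz":[-0.003,0.001,-0.04],"turn":[0,0,0]},{"xyz":[0,0,0],"turn":[0,0,0]},{"xyz":[0,0,0],"turn":[0,0,0]}]' 0.2
python3 look.py w5 valve_plate plate .006 2>/dev/null
python3 - <<'E'
from h import *
snapshot("top")
for n in ("tee_a","tee_sample"):
  for r in landmark_of("top",n): print(n,round(r["score"],2),w("top",r["location"]).round(3))
E
```

```text
time: 17.7
tool_pos: [0.4455, 0.0005, 0.1532]
tool_rot: [-0.001, 0.001, -0.707, 0.707]
ft_force: [-0.3, 0.2, -0.6]
grip_width: 0.801
valve_plate 0.84 10044 [ 0.4625 -0.0086  0.0123] 0.957
lm 0.66 [ 0.4655 -0.0097 -0.0009]
t 17.85 tcp [ 0.4456 -0.001   0.1533] F [-0.3  0.3  0.4] w 0.802 q6 1.45 tilt [ 0. -0. -1.]
shift [0. 0. 0.] rows 0 each [nan nan nan]
tee_a 0.91 [ 0.418 -0.41   0.021]
tee_a 0.59 [ 0.505 -0.417  0.031]
tee_a 0.17 [ 0.458 -0.32   0.019]
tee_sample 0.61 [ 0.459 -0.32   0.018]
```

View pics/w5.png

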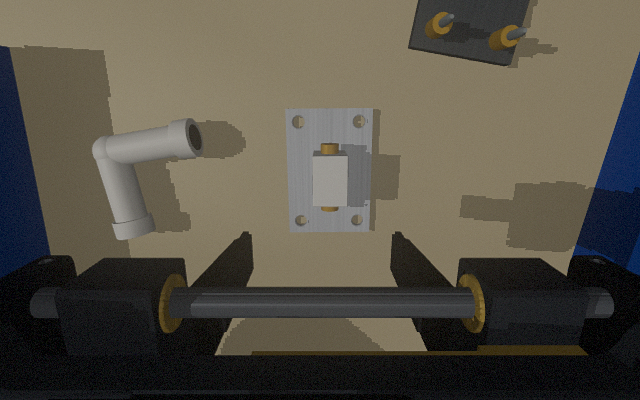

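All tees are in the bin. The plate shows its holes at (298,122), (359,121), (301,220) and (357,219). I'll use those to refine its pose.

Run:
```python
from h import *
H=pix2w("wrist",[[298,122],[359,121],[301,220],[357,219]],.006)[:,:2]; print(H.round(4),H.mean(0).round(4)); d=(H[0]+H[1]-H[2]-H[3]); print(np.arctan2(d[1],d[0]))
plan(.464,-.0092,.031,np.pi/2+.012)
```

```text
[[ 0.5099  0.0197]
 [ 0.5107 -0.0363]
 [ 0.415   0.0186]
 [ 0.416  -0.037 ]] [ 0.4629 -0.0087]
0.009415240051120337
t 18.0 tcp [ 0.4456 -0.0011  0.1532] F [-0.5 -0.4 -0.2] w 0.798 q6 1.45 tilt [-0. -0. -1.]
shift [-0.0184  0.1222  0.0081] rows 3 each [-0.0061  0.0407  0.0027]
turn y -0.0141 rows 1 each -0.0141
```

```bash
python3 -m creep '[{"xyz":[-0.0175,0.03,0.0078],"turn":[0,-0.012,0]},{"xyz":[0,0.035,0],"turn":[0,0,0]},{"xyz":[0,0.035,0],"turn":[0,0,0]},{"xyz":[0,0.027,0],"turn":[0,0,0]},{"xyz":[0,0.014,0],"turn":[0,0,0]},{"xyz":[0,0,0],"turn":[0,0,0]},{"xyz":[0,0,0],"turn":[0,0,0]}]'
python3 -m creep '[{"xyz":[0,0,0],"turn":[0,0,0]},{"xyz":[0,0,0],"turn":[0,0,0]},{"xyz":[0,0,0],"turn":[0,0,0]},{"xyz":[0,0,0],"turn":[0,0,0]},{"xyz":[0,0,0],"turn":[0,0,0]},{"xyz":[0,0,0],"turn":[0,0,0]},{"xyz":[0,0,0],"turn":[0,0,0]},{"xyz":[0,0,0],"turn":[0,0,0]}]' 1 45
python3 -c "
from h import *
plan(.463,-.009,.13)"
```

```text
time: 18.7
tool_pos: [0.4639, -0.0082, 0.0132]
tool_rot: [-0.004, 0.004, -0.707, 0.707]
ft_force: [0.2, 0.4, 1.4]
grip_width: 0.803
time: 19.5
tool_pos: [0.4631, -0.0077, 0.0123]
tool_rot: [0.004, -0.004, 0.707, -0.707]
ft_force: [0.1, 1.8, 2.2]
grip_width: 0.317
t 19.5 tcp [ 0.4631 -0.0077  0.0123] F [0.1 1.8 2.2] w 0.317 q6 1.43 tilt [-0.  0. -1.]
shift [ 1.000e-04 -1.177e-01  1.300e-03] rows 3 each [ 0.     -0.0392  0.0004]
```

```bash
python3 -m creep '[{"xyz":[0,-0.02,0],"turn":[0,0,0]},{"xyz":[0,-0.035,0],"turn":[0,0,0]},{"xyz":[0,-0.035,0],"turn":[0,0.0825,0]},{"xyz":[0,-0.035,0],"turn":[0,0.0825,0]},{"xyz":[0,-0.035,0],"turn":[0,0,0]},{"xyz":[0,-0.028,0],"turn":[0,0,0]},{"xyz":[0,0,0],"turn":[0,0,0]}]'
python3 -c "
from h import *
plan(.529,-.113,.2,np.pi/2-.155)"
```

```text
time: 20.2
tool_pos: [0.4655, -0.0082, 0.2045]
tool_rot: [0.051, -0.057, -0.705, 0.705]
ft_force: [-0.4, -0.6, -3.5]
grip_width: 0.31
t 20.2 tcp [ 0.4655 -0.0082  0.2045] F [-0.4 -0.6 -3.5] w 0.31 q6 1.59 tilt [ 0.008 -0.001 -1.   ]
shift [-0.0787  0.0051  0.0939] rows 3 each [-0.0262  0.0017  0.0313]
turn y 0.002 rows 1 each 0.002
```

```bash
python3 -m creep '[{"xyz":[-0.0262,0.001,0.0313],"turn":[0,0,0]},{"xyz":[-0.0262,0.001,0.0313],"turn":[0,0,0]},{"xyz":[-0.0262,0.001,0.0313],"turn":[0,0,0]},{"xyz":[0,0,0],"turn":[0,0,0]},{"xyz":[0,0,0],"turn":[0,0,0]},{"xyz":[0,0,0],"turn":[0,0,0]}]'
python3 look.py w6 stand stand .01 2>/dev/null
python3 - <<'E'
from h import *
P=np.array([[x,y,z] for x in(-.048,.048) for y in (-.028,.028) for z in (.03,.05)])@R.from_euler('z',-.155).as_matrix().T+[.629,-.129,0]
print(w2pix("wrist",P).round())
E
```

```text
time: 20.8
tool_pos: [0.5252, -0.1118, 0.1952]
tool_rot: [-0.055, 0.053, 0.705, -0.705]
ft_force: [-0.2, -0.3, -2.3]
grip_width: 0.308
stand 0.58 12496 [ 0.631  -0.1305 -0.1656] 0.988
lm 0.6 [ 0.6335 -0.1337 -0.0059]
lm 0.58 [ 0.4168 -0.4109  0.0224]
t 20.95 tcp [ 0.5259 -0.1117  0.1968] F [-0.1 -1.  -2.8] w 0.313 q6 1.41 tilt [-0.001  0.    -1.   ]
shift [0. 0. 0.] rows 0 each [nan nan nan]
[[351. 129.]
 [353. 131.]
 [294. 129.]
 [292. 130.]
 [354.  21.]
 [356.  15.]
 [292.  21.]
 [290.  15.]]
```

View pics/w6.png

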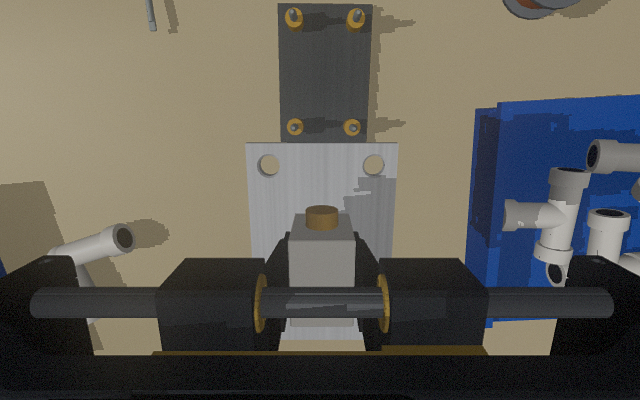

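The picture shows the four standoffs at (295,127), (352,127), (293,18) and (355,19), and the held plate's front holes at (269,165) and (373,164).

Run:
```python
from h import *
S=pix2w("wrist",[[295,127],[352,127],[293,18],[355,19]],.03)[:,:2]; print(S.mean(0).round(4)); d=S[2]+S[3]-S[0]-S[1]; print("yaw",np.arctan2(d[1],d[0]).round(4))
im=cv2.cvtColor(snapshot("wrist"),cv2.COLOR_RGB2HSV); m=((im[...,0]>8)&(im[...,0]<28)&(im[...,1]>140)).astype(np.uint8); m[140:]=0; m[:,:270]=0;m[:,375:]=0
n,_,st,c=cv2.connectedComponentsWithStats(m); print([(s.tolist(),q.round(1)) for s,q in zip(st[1:],c[1:]) if s[4]>30])
s=read_state(); zp=s["tool_pos"][2]-.0123+.006
H=pix2w("wrist",[[269,165],[373,164]],zp)[:,:2]; print("holes",H.round(4)); d=H[0]-H[1]; yaw=np.arctan2(d[1],d[0])-np.pi/2
print("plate yaw",yaw, "centre",(H.mean(0)-.048*np.array([np.cos(yaw),np.sin(yaw)])).round(4),"tcp",s["tool_pos"], "toolyaw",yawnow()-np.pi/2)
```

```text
[ 0.6308 -0.1303]
yaw -0.1544
[([286, 10, 18, 23, 203], array([294.7,  22.2])), ([346, 11, 19, 23, 228], array([354.3,  23.5])), ([288, 120, 15, 16, 112], array([294.4, 127. ])), ([344, 120, 16, 16, 129], array([350.6, 127.2]))]
holes [[ 0.5774 -0.092 ]
 [ 0.5697 -0.1462]]
plate yaw -0.14169863475004174 centre [ 0.526  -0.1124] tcp [ 0.52606776 -0.11175571  0.19707577] toolyaw -3.2934161119678365
```

```bash
python3 -c "
from h import *
plan(.6309,-.1302,.09,np.pi/2-.158)"
```

```text
t 21.0 tcp [ 0.5261 -0.1118  0.1971] F [-0.1  0.2 -2.1] w 0.317 q6 1.41 tilt [-0.  0. -1.]
shift [-0.1064  0.1071  0.0024] rows 4 each [-0.0266  0.0268  0.0006]
turn y 0.0062 rows 1 each 0.0062
```

```bash
python3 -m creep '[{"xyz":[-0.036,0,-0.0024],"turn":[0,0.006,0]},{"xyz":[-0.036,0.02,0],"turn":[0,0,0]},{"xyz":[-0.0344,0.03,0],"turn":[0,0,0]},{"xyz":[0,0.035,0],"turn":[0,0,0]},{"xyz":[0,0.022,0],"turn":[0,0,0]},{"xyz":[0,0,0],"turn":[0,0,0]},{"xyz":[0,0,0],"turn":[0,0,0]},{"xyz":[0,0,0],"turn":[0,0,0]},{"xyz":[0,0,0],"turn":[0,0,0]}]'
python3 -c "
from h import *
plan(.6309,-.1302,.06,np.pi/2-.158); save('wrist','w7')
P=np.array([[x,y,z] for x in(.048,) for y in (-.028,.028) for z in (.03,.05)])@R.from_euler('z',-.158).as_matrix().T+[.6309,-.1304,0]
print(w2pix('wrist',P).round())"
```

```text
time: 21.9
tool_pos: [0.6333, -0.1272, 0.0931]
tool_rot: [0.055, -0.058, -0.705, 0.705]
ft_force: [-0.1, -0.5, -3.1]
grip_width: 0.313
t 21.9 tcp [ 0.6333 -0.1272  0.0931] F [-0.1 -0.5 -3.1] w 0.313 q6 1.45 tilt [ 0.004 -0.001 -1.   ]
shift [0.0021 0.0331 0.0033] rows 1 each [0.0021 0.0331 0.0033]
turn y -0.0009 rows 1 each -0.0009
[[366. 154.]
 [371. 158.]
 [285. 154.]
 [282. 158.]]
```

View pics/w7.png

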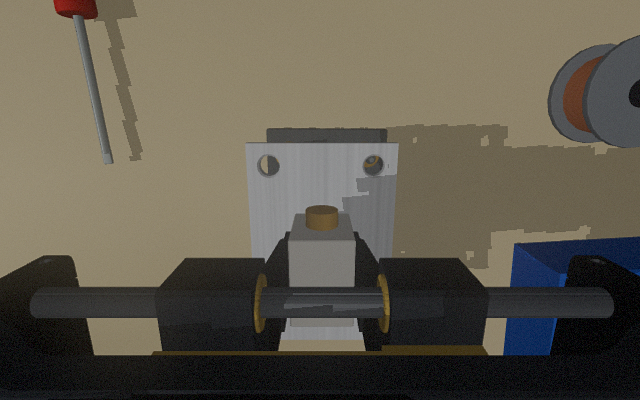

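Through the plate's holes at (268,165) and (373,164) the standoffs show, offset a few mm, as the state reports. I'll correct the position and go lower.

```bash
python3 -m creep '[{"xyz":[0.002,0.01,0.0033],"turn":[0,0,0]},{"xyz":[0,0,0],"turn":[0,0,0]},{"xyz":[0,0,0],"turn":[0,0,0]}]'
python3 - <<'E'
from h import *
for i in range(3):
  if i: snapshot("wrist")
  plan(.6309,-.1302,.06,np.pi/2-.158)
im=snapshot("wrist"); cv2.imwrite("pics/w8.png",cv2.resize(im[120:210,220:420,::-1],None,fx=4,fy=4,interpolation=cv2.INTER_CUBIC))
P=np.array([[x,y,z] for x in(.048,) for y in (-.028,.028) for z in (.03,.05)])@R.from_euler('z',-.158).as_matrix().T+[.6309,-.1304,0]
print(w2pix('wrist',P).round())
E
```

```text
time: 22.25
tool_pos: [0.6287, -0.1298, 0.0795]
tool_rot: [-0.057, 0.056, 0.705, -0.705]
ft_force: [-1.0, 0.2, -3.0]
grip_width: 0.315
t 22.25 tcp [ 0.6287 -0.1298  0.0795] F [-1.   0.2 -3. ] w 0.315 q6 1.44 tilt [-0.001  0.    -1.   ]
shift [-0.0022  0.0195  0.    ] rows 1 each [-0.0022  0.0195  0.    ]
turn y -0.0013 rows 1 each -0.0013
t 22.3 tcp [ 0.6291 -0.1299  0.0798] F [-0.1  1.  -2.3] w 0.314 q6 1.44 tilt [-0.001  0.    -1.   ]
shift [-0.0019  0.0198  0.    ] rows 1 each [-0.0019  0.0198  0.    ]
turn y -0.0013 rows 1 each -0.0013
t 22.35 tcp [ 0.6293 -0.1299  0.0801] F [-0.2 -1.  -1.9] w 0.312 q6 1.44 tilt [-0.  0. -1.]
shift [-0.0016  0.0201  0.0001] rows 1 each [-0.0016  0.0201  0.0001]
turn y -0.0012 rows 1 each -0.0012
[[364. 151.]
 [368. 156.]
 [278. 151.]
 [274. 156.]]
```

View pics/w8.png

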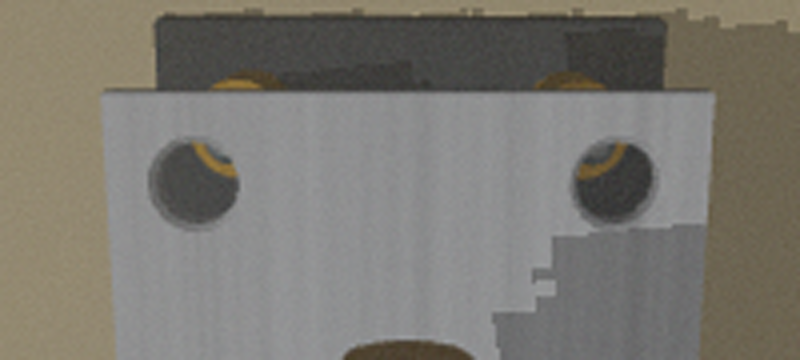

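Sideways the holes (268.5/373.5 px) are centred on the predicted pins (274/368 px); only about 1.5 mm in x remains. I'll let it settle and then read again.

```bash
python3 -m creep '[{"xyz":[0,0,0],"turn":[0,0,0]},{"xyz":[0,0,0],"turn":[0,0,0]},{"xyz":[0,0,0],"turn":[0,0,0]}]'
python3 -m creep '[{"xyz":[-0.001,0.004,0],"turn":[0,0,0]},{"xyz":[0,0.004,0],"turn":[0,0,0]},{"xyz":[0,0,0],"turn":[0,0,0]},{"xyz":[0,0,0],"turn":[0,0,0]},{"xyz":[0,0,0],"turn":[0,0,0]}]'
python3 -c "
from h import *
plan(.6309,-.1302,.06,np.pi/2-.158)"
```

```text
time: 22.7
tool_pos: [0.6295, -0.1298, 0.0804]
tool_rot: [0.056, -0.056, -0.705, 0.705]
ft_force: [-0.5, 0.3, -2.6]
grip_width: 0.308
time: 23.2
tool_pos: [0.6304, -0.13, 0.0723]
tool_rot: [-0.056, 0.056, 0.705, -0.705]
ft_force: [-0.2, 0.2, -2.8]
grip_width: 0.315
t 23.2 tcp [ 0.6304 -0.13    0.0723] F [-0.2  0.2 -2.8] w 0.315 q6 1.44 tilt [ 0.  0. -1.]
shift [-0.0005  0.0123  0.0002] rows 1 each [-0.0005  0.0123  0.0002]
turn y -0.001 rows 1 each -0.001
```

```bash
python3 -m creep '[{"xyz":[-0.0004,0.005,0],"turn":[0,0,0]},{"xyz":[0,0.005,0],"turn":[0,0,0]},{"xyz":[0,0.005,0],"turn":[0,0,0]},{"xyz":[0,0,0],"turn":[0,0,0]},{"xyz":[0,0,0],"turn":[0,0,0]}]'
```

```text
time: 23.7
tool_pos: [0.6305, -0.13, 0.0568]
tool_rot: [-0.056, 0.056, 0.705, -0.705]
ft_force: [-0.2, 0.6, -2.4]
grip_width: 0.313
```

No contact force and the tool follows, so the plate is going over the pins.

```bash
python3 -m creep '[{"xyz":[0,0.005,0],"turn":[0,0,0]},{"xyz":[0,0.005,0],"turn":[0,0,0]},{"xyz":[0,0.003,0],"turn":[0,0,0]},{"xyz":[0,0,0],"turn":[0,0,0]},{"xyz":[0,0,0],"turn":[0,0,0]}]'
```

```text
time: 24.2
tool_pos: [0.6307, -0.13, 0.0441]
tool_rot: [-0.056, 0.056, 0.705, -0.705]
ft_force: [0.5, 0.2, -2.1]
grip_width: 0.313
```

```bash
python3 -m creep '[{"xyz":[0,0.002,0],"turn":[0,0,0]},{"xyz":[0,0,0],"turn":[0,0,0]},{"xyz":[0,0,0],"turn":[0,0,0]}]'
python3 -m creep '[{"xyz":[0,0,0],"turn":[0,0,0]},{"xyz":[0,0,0],"turn":[0,0,0]},{"xyz":[0,0,0],"turn":[0,0,0]},{"xyz":[0,-0.02,0],"turn":[0,0,0]},{"xyz":[0,-0.04,0],"turn":[0,0,0]},{"xyz":[0,-0.04,0],"turn":[0,0,0]},{"xyz":[0,-0.02,0],"turn":[0,0,0]},{"xyz":[0,0,0],"turn":[0,0,0]}]' 0.4
python3 -c "
from h import *
plan(.46,.17,.155,3.3063+np.pi/2)"
```

```text
time: 24.5
tool_pos: [0.6309, -0.13, 0.0424]
tool_rot: [0.056, -0.056, -0.705, 0.705]
ft_force: [0.0, -0.4, -2.2]
grip_width: 0.316
time: 25.3
tool_pos: [0.6336, -0.1309, 0.1677]
tool_rot: [0.053, -0.059, -0.704, 0.706]
ft_force: [0.0, 0.1, 0.4]
grip_width: 0.602
t 25.3 tcp [ 0.6336 -0.1309  0.1677] F [0.  0.1 0.4] w 0.602 q6 1.44 tilt [ 0.009 -0.003 -1.   ]
shift [ 0.2191  0.0104 -0.2696] rows 9 each [ 0.0243  0.0012 -0.03  ]
turn y -0.3237 rows 3 each -0.1079
```

```bash
python3 -m creep '[{"xyz":[0.0266,0.001,-0.0316],"turn":[0,0,0]},{"xyz":[0.0266,0.001,-0.0316],"turn":[0,0,0]},{"xyz":[0.0266,0.001,-0.0316],"turn":[0,0,0]},{"xyz":[0.0266,0.001,-0.0316],"turn":[0,0,0]},{"xyz":[0.0266,0.001,-0.0316],"turn":[0,0,0]},{"xyz":[0.0266,0.001,-0.0316],"turn":[0,0,0]},{"xyz":[0.0266,0.001,-0.0316],"turn":[0,0,0]},{"xyz":[0.0266,0.001,-0.0316],"turn":[0,0,0]},{"xyz":[0.0266,0.001,-0.0316],"turn":[0,-0.108,0]},{"xyz":[0,0,0],"turn":[0,-0.108,0]},{"xyz":[0,0,0],"turn":[0,-0.108,0]},{"xyz":[0,0,0],"turn":[0,0,0]}]' 0.3
python3 -m creep '[{"xyz":[0,0,0],"turn":[0,0,0]}]'
python3 look.py w9 elbow_a elbow .0175 2>/dev/null
python3 - <<'E'
from h import *
snapshot("top")
for n,s,z in(("valve_plate",plate,.036),("stand",stand,.01)):
  for r in masks_of("top",n)[:1]: print(n,r["mask"].sum(),*fit("top",r["mask"],s,z,3.14))
for n in("valve_plate","elbow_bin","elbow_sample"):
  for r in landmark_of("top",n): print(n,round(r["score"],2),w("top",r["location"]).round(3))
E
```

```text
time: 26.5
tool_pos: [0.4382, 0.1888, 0.1514]
tool_rot: [-0.058, 0.059, -0.704, 0.705]
ft_force: [-0.1, -0.6, 0.6]
grip_width: 0.702
time: 26.6
tool_pos: [0.4388, 0.1884, 0.152]
tool_rot: [-0.057, 0.058, -0.705, 0.705]
ft_force: [-0.5, -0.4, -0.9]
grip_width: 0.7
elbow_a 0.74 5753 [0.4613 0.1597 3.3081] 0.937
t 26.75 tcp [0.4394 0.1883 0.1528] F [-0.3 -0.5 -0.1] w 0.699 q6 1.7 tilt [-0.001 -0.    -1.   ]
shift [0. 0. 0.] rows 0 each [nan nan nan]
valve_plate 1196 [ 0.63   -0.1288 -0.1662] 0.942
stand 301 [ 0.6268 -0.121  -0.1213] 0.222
valve_plate 0.84 [ 0.63  -0.128  0.029]
valve_plate 0.4 [ 0.456 -0.372 -0.001]
elbow_bin 0.92 [ 0.469  0.389 -0.003]
elbow_bin 0.23 [ 0.686 -0.342  0.001]
elbow_sample 0.66 [0.469 0.428 0.02 ]
```

```bash
python3 -c "
from h import *
plan(.4429,.185,.007,3.308+np.pi/2)"
```

```text
t 27.05 tcp [0.4395 0.1886 0.1533] F [-0.2 -0.1  0.9] w 0.704 q6 1.7 tilt [ 0.  0. -1.]
shift [-0.0027  0.1463  0.0041] rows 4 each [-0.0007  0.0366  0.001 ]
turn y -0.002 rows 1 each -0.002
```

```bash
python3 -m creep '[{"xyz":[-0.0027,0.03,0.004],"turn":[0,0,0]},{"xyz":[0,0.035,0],"turn":[0,0,0]},{"xyz":[0,0.035,0],"turn":[0,0,0]},{"xyz":[0,0.03,0],"turn":[0,0,0]},{"xyz":[0,0.016,0],"turn":[0,0,0]},{"xyz":[0,0,0],"turn":[0,0,0]}]'
python3 -m creep '[{"xyz":[0,0,0],"turn":[0,0,0]},{"xyz":[0,0,0],"turn":[0,0,0]},{"xyz":[0,0,0],"turn":[0,0,0]},{"xyz":[0,0,0],"turn":[0,0,0]},{"xyz":[0,0,0],"turn":[0,0,0]},{"xyz":[0,0,0],"turn":[0,0,0]},{"xyz":[0,-0.025,0],"turn":[0,0,0]},{"xyz":[0,-0.04,0],"turn":[0,0,0]},{"xyz":[0,-0.04,0],"turn":[0,-0.149,0]},{"xyz":[0,-0.045,0],"turn":[0,-0.149,0]},{"xyz":[0,0,0],"turn":[0,-0.149,0]},{"xyz":[0,0,0],"turn":[0,-0.149,0]}]' 1 30
python3 -m creep '[{"xyz":[0,0,0],"turn":[0,-0.149,0]},{"xyz":[0,0,0],"turn":[0,-0.149,0]},{"xyz":[0,0,0],"turn":[0,-0.149,0]},{"xyz":[0,0,0],"turn":[0,-0.149,0]},{"xyz":[0,0,0],"turn":[0,-0.149,0]},{"xyz":[0,0,0],"turn":[0,-0.149,0]},{"xyz":[0,0,0],"turn":[0,-0.149,0]},{"xyz":[0,0,0],"turn":[0,-0.149,0]},{"xyz":[0,0,0],"turn":[0,-0.149,0]},{"xyz":[0,0,0],"turn":[0,-0.149,0]},{"xyz":[0,0,0],"turn":[0,-0.149,0]},{"xyz":[0,0,0],"turn":[0,-0.149,0]}]'
python3 -m creep '[{"xyz":[0,0,0],"turn":[0,-0.149,0]},{"xyz":[0,0,0],"turn":[0,-0.149,0]},{"xyz":[0,0,0],"turn":[0,-0.149,0]},{"xyz":[0,0,0],"turn":[0,-0.13,0]},{"xyz":[0,0,0],"turn":[0,0,0]}]'
python3 -c "
from h import *
plan(.430,.328,.16,np.pi/2-.03)"
```

```text
time: 27.65
tool_pos: [0.4403, 0.1844, 0.0044]
tool_rot: [-0.056, 0.06, -0.704, 0.705]
ft_force: [0.1, -0.6, -1.2]
grip_width: 0.703
time: 28.85
tool_pos: [0.4438, 0.1855, 0.1596]
tool_rot: [-0.266, 0.263, -0.656, 0.656]
ft_force: [0.3, -0.6, -1.6]
grip_width: 0.286
time: 30.05
tool_pos: [0.4424, 0.1851, 0.1569]
tool_rot: [-0.677, 0.677, -0.205, 0.204]
ft_force: [-0.5, -0.0, -1.1]
grip_width: 0.289
time: 30.55
tool_pos: [0.4425, 0.1851, 0.1569]
tool_rot: [-0.707, 0.707, -0.006, 0.005]
ft_force: [0.3, 0.3, -0.6]
grip_width: 0.284
t 30.55 tcp [0.4425 0.1851 0.1569] F [ 0.3  0.3 -0.6] w 0.284 q6 -1.27 tilt [-0.001 -0.    -1.   ]
shift [-0.0147 -0.0031  0.1427] rows 4 each [-0.0037 -0.0008  0.0357]
turn y 0.0141 rows 1 each 0.0141
```

```bash
python3 -m creep '[{"xyz":[-0.0037,0,0.0357],"turn":[0,0.014,0]},{"xyz":[-0.0037,0,0.0357],"turn":[0,0,0]},{"xyz":[-0.0037,0,0.0357],"turn":[0,0,0]},{"xyz":[-0.0037,0,0.0357],"turn":[0,0,0]},{"xyz":[0,0,0],"turn":[0,0,0]},{"xyz":[0,0,0],"turn":[0,0,0]}]'
python3 - <<'E'
from h import *
im=save("wrist","w10")
for n in ("elbow_a","elbow_sample"):
  for r in masks_of("wrist",n):
    v,u=np.nonzero(r["mask"])
    if len(u)>400: print(n,round(r["score"],2),len(u),u.min(),u.max(),v.min(),v.max())
for r in landmark_of("wrist","elbow_a"): print(round(r["score"],2),w("wrist",r["location"]).round(3))
# bin from top mask, blue pixels fit
t=cv2.cvtColor(snapshot("top"),cv2.COLOR_RGB2HSV); m=((t[...,0]>100)&(t[...,0]<125)&(t[...,1]>120)).astype(np.uint8); m[:,240:]=0;m[:,:125]=0;m[:170]=0;m[280:]=0
m=cv2.morphologyEx(m,cv2.MORPH_CLOSE,np.ones((15,15)))>0
print(fit("top",m,binf,.06,1.57))
P=np.array([[x,y,.065] for x,y in [(-.11,-.105),(.11,-.105),(.11,.105),(-.11,.105)]])+[.469,.389,0]
print(w2pix("wrist",P).round()); plan(.430,.328,.02,np.pi/2-.03)
E
```

```text
time: 31.15
tool_pos: [0.4313, 0.3285, 0.1568]
tool_rot: [-0.707, 0.707, -0.011, 0.01]
ft_force: [1.1, -0.9, -1.0]
grip_width: 0.29
elbow_a 0.72 457 261 298 0 18
elbow_a 0.58 17833 290 502 146 344
elbow_sample 0.78 1626 371 480 210 259
(array([ 0.4704,  0.3751, -0.0299]), np.float64(0.602))
[[261. 113.]
 [280. 357.]
 [507. 351.]
 [542. 104.]]
t 31.4 tcp [0.4319 0.3273 0.1572] F [-0.2 -0.4 -0.2] w 0.294 q6 -0.99 tilt [-0. -0. -1.]
shift [-0.0019  0.1372  0.0007] rows 4 each [-0.0005  0.0343  0.0002]
turn y -0.0016 rows 1 each -0.0016
```

View pics/w10.png

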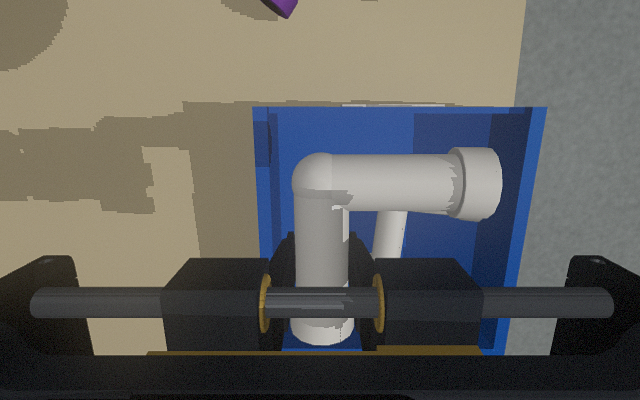

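The held elbow (leg end at 480,185) hides part of the sample, so I'll take the sample's pose from the first top picture.

Run:
```python
from h import *
im=cv2.imread("pics/top0.png"); h=cv2.cvtColor(im,cv2.COLOR_BGR2HSV); m=(h[...,1]<90)&(h[...,2]>90); k=np.zeros_like(m); k[192:250,147:215]=1; m&=k
n,l,s,c=cv2.connectedComponentsWithStats(m.astype(np.uint8)); i=1+s[1:,4].argmax(); print(s[i])
q,i2=fit("top",l==i,elbow,.0215,6.28); print(q,i2); a=q[2]; Rm=np.array([[np.cos(a),-np.sin(a)],[np.sin(a),np.cos(a)]])
for p in [(-.028,-.028),(.052,-.028),(-.028,.052)]: print((q[:2]+Rm@p).round(3))
print(pix2w("top",[[144,180],[224,182],[220,263],[136,261]],.063).round(3))
```

```text
[148 204  42  34 658]
[ 0.4686  0.4238 -0.1114] 0.894
[0.438 0.399]
[0.517 0.39 ]
[0.447 0.479]
[[0.58  0.486 0.063]
 [0.576 0.267 0.063]
 [0.356 0.27  0.063]
 [0.36  0.494 0.063]]
```

There is clearance on all sides (15 mm to the sample, about 8 mm to the walls), so I'll lower and release.

```bash
python3 -m creep '[{"xyz":[0,0.035,0],"turn":[0,0,0]},{"xyz":[0,0.035,0],"turn":[0,0,0]},{"xyz":[0,0.03,0],"turn":[0,0,0]},{"xyz":[0,0.02,0],"turn":[0,0,0]},{"xyz":[0,0.017,0],"turn":[0,0,0]},{"xyz":[0,0,0],"turn":[0,0,0]},{"xyz":[0,0,0],"turn":[0,0,0]}]'
python3 -m creep '[{"xyz":[0,0,0],"turn":[0,0,0]},{"xyz":[0,0,0],"turn":[0,0,0]},{"xyz":[0,0,0],"turn":[0,0,0]},{"xyz":[0,-0.02,0],"turn":[0,0,0]},{"xyz":[0,-0.04,0],"turn":[0,0,0]},{"xyz":[0,-0.04,0],"turn":[0,0,0]},{"xyz":[0,-0.04,0],"turn":[0,0,0]},{"xyz":[0,-0.02,-0.04],"turn":[0,0,0]},{"xyz":[0,0,-0.045],"turn":[0,0,0]},{"xyz":[0,0,-0.045],"turn":[0,0,0]},{"xyz":[0,0,-0.045],"turn":[0,0,0]},{"xyz":[0,0,-0.045],"turn":[0,0,0]}]' 0.57
python3 - <<'E'
from h import *
im=save("top","top1"); cv2.imwrite("pics/top1c.png",cv2.resize(im[90:320,125:525,::-1],None,fx=2,fy=2,interpolation=3))
for n in ("tee_a","tee_sample","elbow_a","elbow_sample","valve_plate","mug","spool","screwdriver"):
  for r in landmark_of("top",n):
    if r["score"]>.3: print(n,round(r["score"],2),w("top",r["location"]).round(3))
plan(.4,.1,.2)
E
```

```text
time: 32.1
tool_pos: [0.432, 0.3279, 0.0206]
tool_rot: [-0.707, 0.707, -0.011, 0.011]
ft_force: [-0.1, 0.6, 0.0]
grip_width: 0.288
time: 33.3
tool_pos: [0.425, 0.107, 0.1811]
tool_rot: [0.707, -0.707, 0.009, -0.011]
ft_force: [0.5, -1.2, -0.7]
grip_width: 0.43
tee_a 0.89 [ 0.417 -0.41   0.024]
tee_a 0.56 [ 0.508 -0.414  0.029]
tee_a 0.32 [ 0.689 -0.341  0.002]
tee_sample 0.84 [ 0.46 -0.32  0.02]
elbow_a 0.69 [0.248 0.342 0.017]
elbow_a 0.66 [0.419 0.357 0.018]
elbow_sample 0.88 [0.468 0.425 0.021]
elbow_sample 0.45 [0.791 0.013 0.   ]
valve_plate 0.97 [ 0.632 -0.127  0.029]
mug 0.91 [0.694 0.381 0.003]
spool 0.93 [ 0.688 -0.344  0.001]
screwdriver 0.52 [ 0.631 -0.128  0.001]
t 33.75 tcp [0.4252 0.1095 0.1803] F [-0.4  0.6  0.7] w 0.429 q6 -1.41 tilt [-0.  0. -1.]
shift [-0.0249 -0.0197 -0.0102] rows 1 each [-0.0249 -0.0197 -0.0102]
```

View pics/top1c.png

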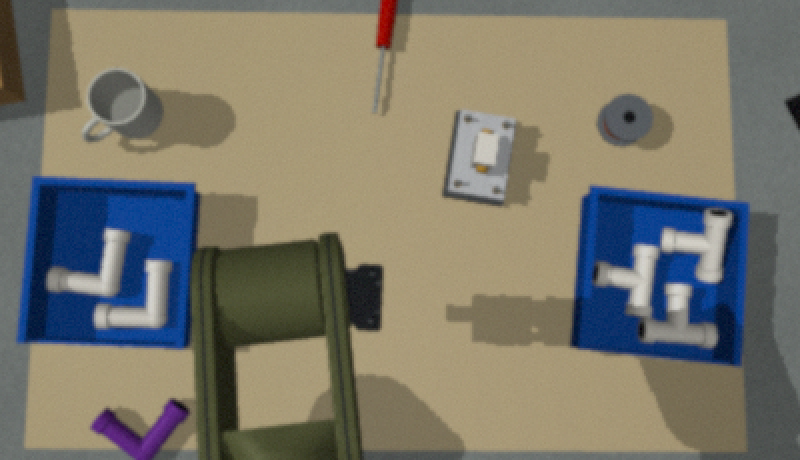

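Both elbows are in the left bin at crop (130,280), the three tees are in the right bin at (680,270), and the plate is on the stand at (482,157) with pins showing in all four holes. Handing in.

```bash
python3 -m creep '[{"xyz":[0,0,0],"turn":[0,0,0]},{"xyz":[0,0,0],"turn":[0,0,0]},{"xyz":[0,0,0],"turn":[0,0,0]},{"xyz":[0,0,0],"turn":[0,0,0]}]'; python3 -c "
from bench import *; print(finish_job())"
```

```text
time: 34.15
tool_pos: [0.4251, 0.1086, 0.1802]
tool_rot: [0.707, -0.707, 0.01, -0.01]
ft_force: [0.2, 0.3, 0.3]
grip_width: 0.428
the job is handed in; nothing more can be done
None
```

I put both tees into the tee bin (right) and the white elbow into the elbow bin (left), and lowered the valve plate over the stand's four pins. I handed the job in at about 34 s. `finish_job` reports no verdict, so what follows rests on my last checks.

- **Bins:** the last top view shows all three tees and both elbows inside their bins. One tee, placed at about (0.508, -0.414), looks slightly raised against the +x wall. Its position did not change over the later looks.
- **Plate:** it lies on the stand with the pins in all four holes. The network puts it at (0.632, -0.127, 0.029), and I measured the stand at (0.631, -0.130). I felt no contact force on the way down, and the gripper height at release put the underside at about 30 mm.
- **Left alone:** the mug and spool are within about 5 mm of the first readings. The purple elbow was not touched.
- **Check that failed:** the network's screwdriver reading fell on the stand instead. I judged the screwdriver by eye in the picture, where it lies as before; the arm never came near it.

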